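Set the measuring wheel's kickstand and hold the wheel plumb

TASK

The measuring wheel leans back in its rocking cradle with its kickstand folded up; the gap under the kickstand's foot is to be measured with the wheel plumb. Flip the kickstand down past its dead centre, press the lowered leg forward against its stop to feel that it is firmly seated, then grip the wheel's pole, bring the wheel upright and finish while still holding it there so that it cannot tip to either side. Leave the loose gauges round it where they are.

Things in the scene. Friction and masses are not known exactly. Their poses are not given: they have to be found in the camera images.
- cradle: Fixed rocking cradle under the measuring wheel: two bearing blocks on dark steel feet and, on the far side from the kickstand, a rail with a padded rest bracket 130 mm high. Spans x -136 to 136, y -72 to 47 mm. Origin on the surface below the wheel; x = the wheel's front, y = the kickstand's side (roughly to the robot), z up. The roll axis is its x direction, 13 mm above the origin.
- measuring_wheel (a joint): Roll of the wheel unit about the cradle's roll axis, rad: 0 upright, positive leans to the kickstand's side, negative to the padded rest. Starts on the rest at -0.21. It swings freely and tips by its own weight (0.75 to 1.25 kg, 100 mm above the axis); with the kickstand down the foot meets the surface at about +0.16. It cannot be lifted out of the cradle.
- kickstand (a joint): Kickstand angle q, rad: 0 folded up, grows as the foot swings to the rear (cradle -x) and down, 1.3 dead centre of its spring strut, 3.0 down on its stop. Before 1.3 the strut drives it back up, past 1.3 down by itself, with up to 0.2 N m (2.5 N at 80 mm from the pivot). The leg points along (-sin(0.35+q), cos(0.35+q)) in the wheel unit's x, z; the pivot axis is its y.
- stand_pivot (a point): Point on the kickstand's pivot axis at the outer face of its steel boss (31 mm diameter), on the fork blade that faces the kickstand's side. The spring strut (10 mm thick) stands above it, out to 6 mm further along y. Upright it is at (-4, 34, 120) mm from the cradle's origin in the cradle's axes. Its axes are the wheel unit's: those of the cradle, leaning with the wheel.
- stand_foot (a point): Centre of the round rubber foot (15 mm diameter) at the end of the kickstand's leg: 100 mm from the pivot in the plane of the swing, 56 mm further out along y than stand_pivot. The leg is a 9 mm steel rod splayed outwards: from 20 mm along and 4 mm out to 90 mm along and 50 mm out. When down with the wheel upright, the foot is 15 mm clear of the surface.
- pole_grip (a point): Grip point on the axis of the pole, an aluminium tube of 25 mm diameter that rises from the fork; bare from 38 mm below this point to 20 mm above it, then a black end plug 8 mm high. Below the bare part is a 34 mm collar. Upright it is at (0, 0, 253) mm from the cradle's origin. Its axes are the wheel unit's, z up the pole.
- hub (a point): Hub centre of the grey rubber-tyred wheel, 159 mm diameter, 24 mm wide; upright at (0, 0, 80) mm from the cradle's origin. Fork blades 20 mm wide stand at y = -22 to -18 and 18 to 22 mm beside the wheel; the black fork crown and counter housing above it span x -15 to 54, y -24 to 24 mm, top 203 mm above the surface. Its axes are the wheel unit's.
- cylinder_square: Bystander, loose: ground steel cylinder with a black cap, 38 mm diameter, 80 mm high; origin at its underside.
- indenter_case: Bystander, loose: small closed plastic case with a grey clasp, 37 x 56 x 23 mm; origin at its underside.
- block_123: Bystander, loose: ground steel block with holes, 50 x 50 x 25 mm; origin at its underside.
- plug_gauge: Bystander, loose: plug gauge lying down, 112 mm long, 16 mm thick; origin at its underside.

How it is judged:
By the outcome, as a careful person would: the job done as asked, in the order asked, and still so for the second after the job is handed in, while the arm keeps its last pose, push and grip.
It also fails if it takes over 58 s, if anything falls off the work surface, if the arm or the gripper's body presses on something with over 40 N, if the wrist force passes 120 N, or if a joint passes its speed limit or range.

ROBOT

A 6-joint arm with a two-finger parallel gripper is mounted at the origin on a cart in front of the work surface, level with it; the furniture and walls round the work are solid. World frame = base frame: x ahead of the robot, y to its left, z up, the work surface at z = 0. Lengths are in mm, angles in rad, forces in N, time in s.
With the tool pointing down it reaches from about 350 to 775 mm from the base axis. Payload 5.5 kg.
Tool frame: the origin (TCP) lies between the finger pads, 19 mm behind the fingertips; this is the grasp point; z points along the fingers, y is the line along which they close (so a half turn about z gives the same grasp; the last joint's range is limited). The gripper opens to 85 mm and grips with 20 to 120 N. Pads are 22 mm wide; open, the fingers measure 114 mm over their backs; the gripper's body (76 mm by 85 mm) begins 54 mm behind the grasp point. The pads swing forward as they close: fully open they stand 13 mm farther back than shut.
Start: joints at [1.144, 0.313, 0.046, 1.304, 0, 1.431], TCP at [162.682, 551.547, 250.023] pointing down, gripper open.
Joint ranges: [-2.76, 2.76], [-0.86, 1.69], [-1.03, 1.26], [-2.2, 2.34], [-1.47, 1.5], [-3.14, 3.14]. Speed limits (rad/s): [2.57, 2.57, 3.14, 3.14, 3.14, 3.14].

INTERFACE

Orientations are given as a unit quaternion [x, y, z, w].
In Python, from station import manip, cams gives the robot as it stands.
- The arm moves only by the shell command python3 -m creep 'ROWS' [FORCE]. ROWS is a JSON object whose one key "targets" holds a list of rows, each a list of 5 numbers: the finger opening in mm, from 0 to 85.4, then the shift along the world's x, y, z in mm, then the turn about the world's z in rad. In form: {"targets": [[hand, dx, dy, dz, yaw], ...]}. A call has 1 to 10 rows; each row shifts and turns the commanded pose from where the row before left it; what a row does not reach is not made up. A row lasts 1/12 s, in which the tool goes at most 41.7 mm and 7.16 degrees, less where a joint would pass 70% of its speed; a pose out of reach is approached as far as the arm can. A call is refused whole if a number of a shift passes 41.7 or a number of a turn 0.125, either way. A call with a gripper value outside its range is refused whole. The fingers move at their own pace and stop on an object; FORCE is the grip in N (left out, the last holds). Time passes only in rows, so rows that do not move let the fingers close. It gives the time, the measured TCP pose, the force, the opening and the grip force at its end, in the units of the state.
- manip.get_obs(): the state, without advancing time (a new reading comes with each control period).
- cams.capture(name): name is "scene" or "top" or "wrist"; returns the picture (400x640x3 uint8, red, green, blue); there is no depth.
- cams.calibration(name): a dict with "K" (3x3 intrinsics, pixels), "T" (4x4, takes a point from camera to world coordinates). Camera axes: x right, y up, looking along -z (the intrinsics and any distortion apply to the point x, -y, -z); pixel columns grow to the right and rows downward; lengths in mm; the calibration is good to about 2 mm. The wrist camera is an equidistant fisheye: a pixel r from the principal point sees the ray r / f radians off the axis. A picture is of the moment at which its call begins: read the wrist's pose just before it. calibration takes no time and is no camera call; for the wrist camera it gives the pose at the moment of the call.
- manip.sign_off(): hands the job in; it is judged then, once.
The state is a dict: "t": time; "joint_pos": joint angles; "joint_vel": joint speeds; "joint_efforts": joint torques, N m; "tool_pos": TCP position; "orientation": TCP orientation; "contact_force": force on the tool from outside, world axes, zero at the start; "ft_torque": the same for the moment, N m; "finger_gap": finger opening in mm; "finger_force": force on a finger pad.
Only numpy, scipy, OpenCV 4.12 (cv2) and the standard library are available. Lean on these libraries where they do the work, as an engineer would, in place of code of your own. Each camera call takes 0.05 s, during which the arm holds its last target. There are 200 camera calls.

## Working session

There is one attempt and no reset: what is moved stays moved. The work goes in short steps, Python scripts to look and compute and a shell command to move; the robot and the scene stay as the last step left them, time stands still between calls to the robot, and variables do not carry over. Pictures are saved under pics/ and viewed, at most 10 in all, crops included, and the job is handed in when it is done.

```bash
mkdir -p pics; ls; python3 - <<'E'
from station import manip,cams
import cv2,numpy as np
np.set_printoptions(precision=4,suppress=True)
for n in ["scene","top"]:
    cv2.imwrite(f"pics/{n}0.png",cams.capture(n)[...,::-1])
    c=cams.calibration(n);print(n,c["K"],c["T"])
o=manip.get_obs();print(o)
E
```

```text
pics
scene [[464.9308   0.     315.7421]
 [  0.     464.9308 203.3769]
 [  0.       0.       1.    ]] [[   0.8574    0.2314   -0.4596  -42.7987]
 [  -0.5143    0.3551   -0.7806 -781.9325]
 [  -0.0174    0.9057    0.4235  637.756 ]
 [   0.        0.        0.        1.    ]]
top [[418.6325   0.     320.4336]
 [  0.     418.6325 196.9418]
 [  0.       0.       1.    ]] [[   0.0058    0.9864   -0.1644  309.268 ]
 [  -0.9998    0.0027   -0.0191   58.7924]
 [  -0.0184    0.1644    0.9862 1175.774 ]
 [   0.        0.        0.        1.    ]]
{'t': 0.1, 'joint_pos': array([ 1.1444,  0.3139,  0.045 ,  1.3036, -0.    ,  1.4312]), 'joint_vel': array([-0.0005, -0.0026,  0.0033,  0.0007,  0.0004,  0.0022]), 'joint_efforts': array([  0.0025, -48.1727,  29.9244,   0.0128,  -0.0002,   0.    ]), 'tool_pos': array([162.4804, 551.1036, 249.1853]), 'orientation': array([ 0.1429,  0.9897, -0.0008, -0.0002]), 'contact_force': array([-1.1726,  0.0803, -0.8353]), 'ft_torque': array([-0.0073,  0.039 ,  0.018 ]), 'finger_force': 0.0, 'finger_gap': 85.35040498457539}
```

View pics/scene0.png

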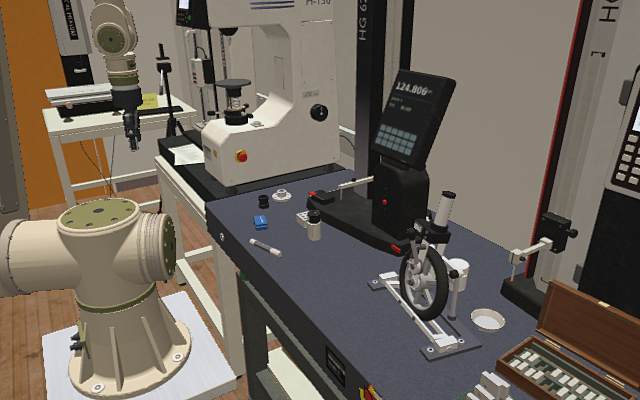

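View pics/top0.png

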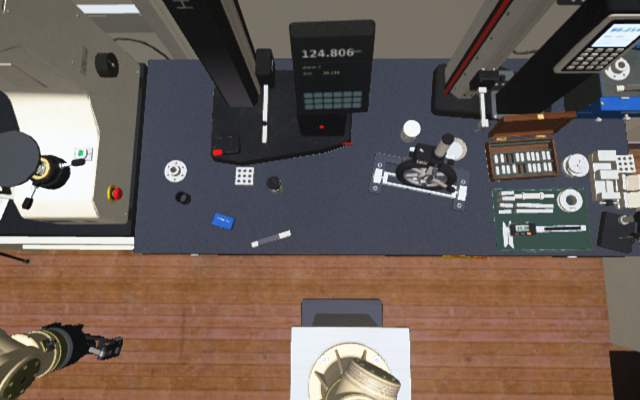

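The wheel unit is at about (420,180) in top and (430,270) in scene; the bystanders are well to its left. I need zoomed crops.

```bash
python3 - <<'E'
import cv2,numpy as np
a=cv2.imread("pics/scene0.png")[180:370,355:505]; b=cv2.imread("pics/top0.png")[115:220,360:480]
a=cv2.resize(a,None,fx=3,fy=3,interpolation=cv2.INTER_CUBIC);b=cv2.resize(b,None,fx=2.9,fy=2.9,interpolation=cv2.INTER_CUBIC)
im=np.zeros((570,800,3),np.uint8);im[:a.shape[0],:450]=a;im[:b.shape[0],452:452+b.shape[1]]=b[:, :348]
cv2.imwrite("pics/crop0.png",im)
E
```

```text
(no output)
```

View pics/crop0.png

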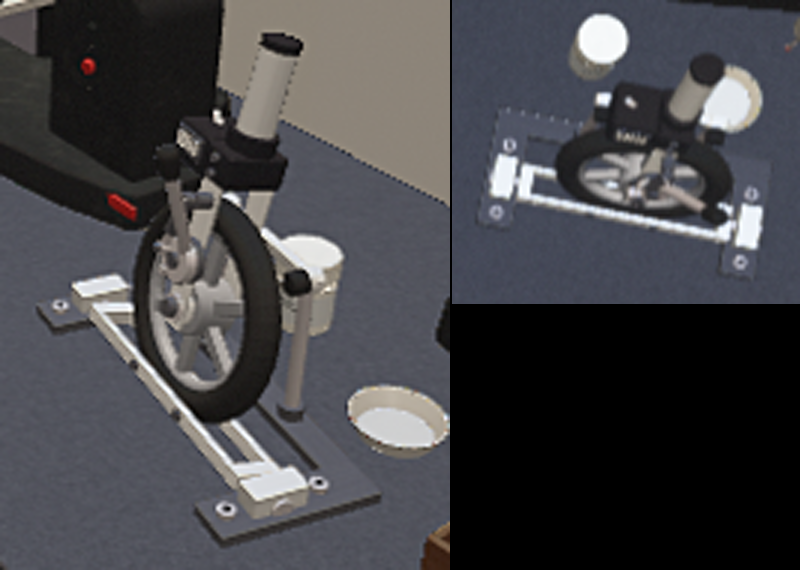

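The crops show the plug (282,44 / 707,67), the foot folded up toward the robot (170,160 / 715,215), and the bearing blocks and plate screws in both views. Next: triangulate and fit the cradle pose.

```bash
cat > h.py <<'E'
import numpy as np
from station import cams
from scipy.optimize import least_squares
C={n:cams.calibration(n) for n in("scene","top")}
def ray(n,p):
    K,T=C[n]["K"],C[n]["T"]; d=np.array([(p[0]-K[0,2])/K[0,0],-(p[1]-K[1,2])/K[1,1],-1.])
    d=T[:3,:3]@d; return T[:3,3],d/np.linalg.norm(d)
def proj(n,P):
    K,T=C[n]["K"],C[n]["T"]; q=T[:3,:3].T@(np.asarray(P)-T[:3,3]); return np.array([K[0,0]*q[0]/-q[2]+K[0,2],K[1,1]*q[1]/q[2]+K[1,2]])
def tri(ps):
    A=0;b=0
    for n,p in ps.items():
        o,d=ray(n,p);M=np.eye(3)-np.outer(d,d);A=A+M;b=b+M@o
    P=np.linalg.solve(A,b);return P,max(np.linalg.norm(proj(n,P)-p) for n,p in ps.items())
S=lambda u,v:np.array([355+u/3,180+v/3]); T=lambda u,v:np.array([360+(u-452)/2.9,115+v/2.9])
def roll(P,th):
    x,y,z=P;z-=13;return np.array([x,y*np.cos(th)+z*np.sin(th),13+z*np.cos(th)-y*np.sin(th)])
def world(P,pose,th=0.):
    x,y,z=roll(P,th);c,s=np.cos(pose[2]),np.sin(pose[2]);return np.array([pose[0]+c*x-s*y,pose[1]+s*x+c*y,z])
E
python3 - <<'E'
from h import *
np.set_printoptions(precision=1,suppress=True)
obs=dict(plug=(S(282,44),T(707,67)),foot=(S(170,158),T(715,215)),scrRN=(S(225,508),T(740,262)),scrRF=(S(318,484),T(750,193)),scrLN=(S(60,305),T(497,212)),blkL=(S(98,288),T(504,178)),blkR=(S(275,487),T(748,226)))
for k,(s,t) in obs.items(): print(k,*tri(dict(scene=s,top=t)))
m=dict(plug=((0,0,281),-.21),foot=((-4-34.3,90,120+93.9),-.21),blkL=((118,0,24),0),blkR=((-118,0,24),0))
def f(p):
    r=[]
    for k,(P,th) in m.items():
        W=world(P,p[:3],th)
        if k=='blkL' or k=='blkR': W=world((np.sign(P[0])*p[3],0,p[4]),p[:3])
        r+=[*(proj("scene",W)-obs[k][0]),*(proj("top",W)-obs[k][1])]
    return np.array(r)
s=least_squares(f,[480,-200,1.5,118,24],loss='soft_l1');print(s.x,s.x[2]);print(f(s.x))
import math;print("yaw %.4f"%s.x[2])
p=s.x
for nm,P in dict(pivot=(-4,34,120),foot=(-38.3,90,213.9),pole=(0,0,253)).items(): print(nm,world(P,p,-.21),world(P,p,0))
E
```

```text
plug [ 594.4 -207.9  268.6] 0.19085433791645287
foot [ 488.2 -223.3  223.2] 0.7516854676406338
scrRN [ 480.5 -306.3   13.9] 0.1869148005652991
scrRF [ 548.5 -319.9   11.4] 0.08312310520984659
scrLN [529.1 -74.1  13.3] 0.19498895255929505
blkL [561.1 -80.5  21. ] 0.13545728154879694
blkR [ 514.8 -313.8   20.2] 0.33516010485048986
[ 538.3 -196.9    1.4  119.1   20.3] 1.3758079350665113
[ 0.  -3.   0.7 -0.2 -0.8 -1.4  2.   0.2 -0.1  0.2 -0.1 -0.2 -0.2 -0.1
  0.1 -0.4]
yaw 1.3758
pivot [ 526.8 -198.7  124.7] [ 504.2 -194.3  120. ]
foot [ 485.6 -225.6  228.2] [ 442.6 -217.1  213.9]
pole [ 587.4 -206.6  247.7] [ 538.3 -196.9  253. ]
```

```bash
python3 - <<'E'
from h import *
np.set_printoptions(precision=0,suppress=True)
p=(538.3,-196.9,1.3758); h=15
for q in [-.35,0,.2,.4,.6,.8,1.,1.2,1.3,1.4,1.5]:
    a=.35+q;r=78;P=world((-4-r*np.sin(a)+5*np.cos(a),34+4+(r-20)/70*46,120+r*np.cos(a)+5*np.sin(a)),p,-.21)
    print(q,P+np.array([.194*h,.981*h,19]))
P=world((16.7-30,90,22),p,-.21);print("foot rear",P)
P=world((16.7,90,22),p,-.21);print("foot down",P)
E
python3 -m creep '{"targets":[[0,20,-41,0,0.03],[0,20,-41,0,0.03],[0,20,-41,0,0.03],[0,20,-41,0,0],[0,20,-41,0,0],[0,20,-41,0,0],[0,20,-41,0,0],[0,20,-41,0,0],[0,20,-41,0,0],[0,20,-41,0,0]]}' 40
```

```text
-0.35 [ 506. -174.  229.]
0 [ 500. -201.  226.]
0.2 [ 496. -215.  220.]
0.4 [ 492. -227.  212.]
0.6 [ 488. -237.  201.]
0.8 [ 483. -245.  188.]
1.0 [ 479. -250.  174.]
1.2 [ 476. -253.  159.]
1.3 [ 474. -253.  151.]
1.4 [ 472. -252.  144.]
1.5 [ 471. -250.  136.]
foot rear [ 451. -193.   41.]
foot down [ 457. -164.   41.]
t: 0.93
tool_pos: [345.4, 175.2, 250.0]
orientation: [0.098, 0.995, 0.0, 0.0]
contact_force: [0.6, 0.5, 0.6]
finger_gap: 0.2
finger_force: 0.0
```

```bash
python3 -m creep '{"targets":[[0,17,-39,0,0],[0,17,-39,0,0],[0,17,-39,0,0],[0,17,-39,0,0],[0,17,-39,0,0],[0,17,-39,0,0],[0,17,-39,0,0],[0,16,-36,0,0],[0,0,0,-12,0],[0,0,0,-11,0]]}'; python3 -m creep '{"targets":[[0,0,0,0,0],[0,0,0,0,0]]}'; python3 - <<'E'
from station import cams
import cv2,numpy as np
a=cams.capture("scene")[150:350,335:535,::-1];b=cams.capture("wrist")[...,::-1]
im=np.zeros((400,800,3),np.uint8);im[:,:400]=cv2.resize(a,(400,400),interpolation=cv2.INTER_CUBIC);im[:,400:]=b[:,120:520]
cv2.imwrite("pics/p1.png",im)
E
```

```text
t: 1.77
tool_pos: [478.8, -128.9, 226.3]
orientation: [0.1, 0.995, 0.0, 0.0]
contact_force: [0.1, 0.9, -0.5]
finger_gap: 0.3
finger_force: 0.0
t: 1.93
tool_pos: [477.1, -126.1, 226.2]
orientation: [0.098, 0.995, 0.0, -0.001]
contact_force: [-0.2, 0.0, 0.2]
finger_gap: -0.1
finger_force: 0.0
```

View pics/p1.png

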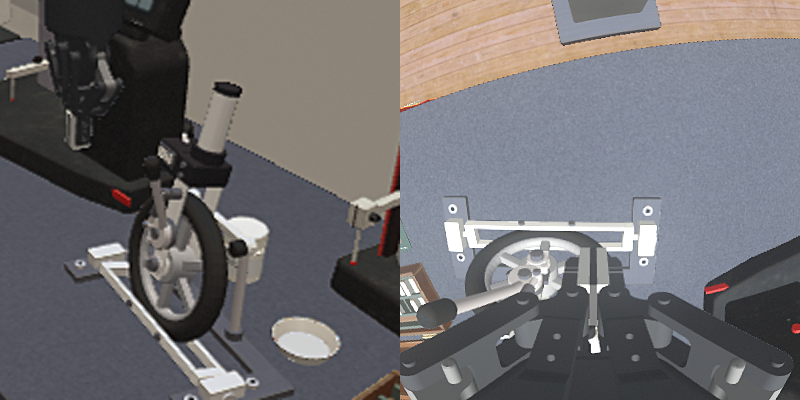

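The gripper tip is at (78,148) in the left crop, in front of the folded foot at (153,165), and the way between them is clear. Now moving up to contact.

```bash
python3 -m creep '{"targets":[[0,12,-16,0,0],[0,11,-16,0,0],[0,0,-12,0,0],[0,0,-8,0,0],[0,0,-4,0,0],[0,0,-4,0,0],[0,0,0,0,0]]}'; python3 -m creep '{"targets":[[0,-1,-5,-1,0],[0,-1,-5,-1,0],[0,-1,-5,-2,0],[0,0,0,0,0]]}'
```

```text
t: 2.62
tool_pos: [500.5, -186.5, 227.2]
orientation: [0.099, 0.995, 0.0, -0.0]
contact_force: [0.0, 1.1, -0.0]
finger_gap: -0.1
finger_force: 0.0
t: 2.95
tool_pos: [497.7, -201.7, 222.7]
orientation: [0.098, 0.995, 0.0, -0.0]
contact_force: [0.2, 2.3, 2.3]
finger_gap: 0.1
finger_force: 0.7
```

```bash
python3 -m creep '{"targets":[[0,-1,-6,-2,0],[0,-1,-6,-2,0],[0,-1,-6,-3,0],[0,0,0,0,0]]}'; python3 -m creep '{"targets":[[0,-1,-6,-4,0],[0,-1,-5,-5,0],[0,-2,-5,-6,0],[0,-1,-4,-6,0],[0,0,0,0,0]]}'
```

```text
t: 3.28
tool_pos: [494.2, -220.1, 215.0]
orientation: [0.099, 0.995, 0.0, -0.001]
contact_force: [-0.5, 1.9, 0.6]
finger_gap: 0.0
finger_force: 0.9
t: 3.7
tool_pos: [489.5, -240.4, 193.7]
orientation: [0.099, 0.995, -0.0, -0.0]
contact_force: [0.6, 0.5, 1.7]
finger_gap: -0.3
finger_force: 0.8
```

```bash
python3 - <<'E'
from station import cams
import cv2,numpy as np
a=cams.capture("scene")[150:350,335:535,::-1];b=cams.capture("wrist")[...,::-1]
im=np.zeros((400,800,3),np.uint8);im[:,:400]=cv2.resize(a,(400,400),interpolation=cv2.INTER_CUBIC);im[:,400:]=b[:,120:520]
cv2.imwrite("pics/p2.png",im)
E
```

```text
(no output)
```

View pics/p2.png

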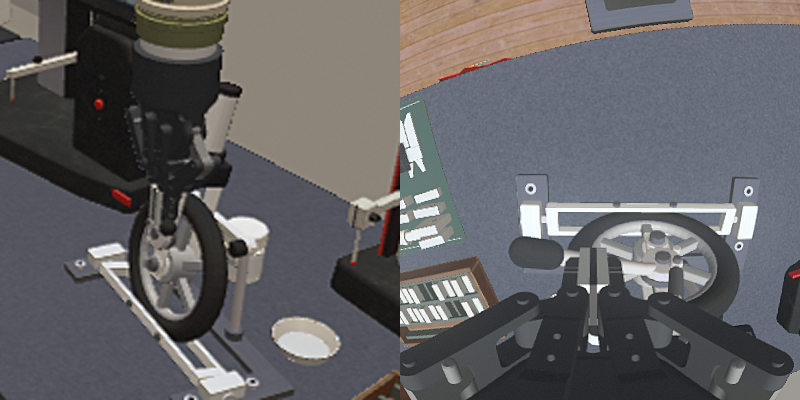

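The wrist view shows the foot at (535,252) and the leg running right, across the front edge of the fingers: the leg is being carried over. I'll shift slightly toward the robot and keep following the arc.

```bash
python3 -m creep '{"targets":[[0,-3,-3,-5,0],[0,-3,-3,-6,0],[0,-3,-2,-6,0],[0,-2,-1,-6,0],[0,0,0,0,0]]}'; python3 -m creep '{"targets":[[0,-2,-2,-6,0],[0,-2,-1,-6,0],[0,-2,0,-6,0],[0,0,0,0,0]]}'; python3 - <<'E'
from station import cams
import cv2,numpy as np
a=cams.capture("scene")[150:350,335:535,::-1];b=cams.capture("wrist")[...,::-1]
im=np.zeros((400,800,3),np.uint8);im[:,:400]=cv2.resize(a,(400,400),interpolation=cv2.INTER_CUBIC);im[:,400:]=b[:,120:520]
cv2.imwrite("pics/p3.png",im)
E
```

```text
t: 4.22
tool_pos: [477.5, -248.1, 170.3]
orientation: [0.099, 0.995, 0.001, -0.001]
contact_force: [0.1, 0.4, 0.2]
finger_gap: 0.1
finger_force: 0.3
t: 4.55
tool_pos: [471.6, -250.7, 152.2]
orientation: [0.098, 0.995, 0.001, -0.001]
contact_force: [-0.5, -0.1, 0.7]
finger_gap: 0.3
finger_force: 0.0
```

View pics/p3.png

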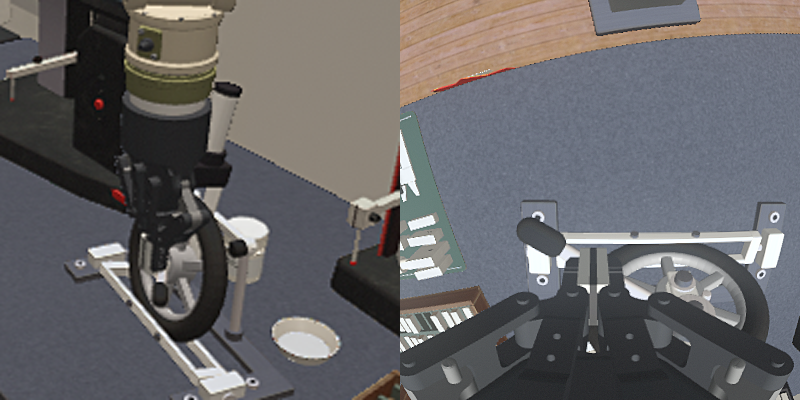

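The foot is now at (160,295) in the scene crop, level with or below the pivot, so the leg is close to dead centre. Carrying on down.

```bash
python3 -m creep '{"targets":[[0,-1,1,-6,0],[0,-1,1,-6,0],[0,-1,1,-6,0],[0,0,1,-5,0],[0,0,0,0,0],[0,0,0,0,0],[0,0,0,0,0],[0,0,0,0,0],[0,0,0,0,0]]}'; python3 - <<'E'
from station import cams
import cv2,numpy as np
a=cams.capture("scene")[150:350,335:535,::-1];b=cams.capture("wrist")[...,::-1]
im=np.zeros((400,800,3),np.uint8);im[:,:400]=cv2.resize(a,(400,400),interpolation=cv2.INTER_CUBIC);im[:,400:]=b[:,120:520]
cv2.imwrite("pics/p4.png",im)
E
```

```text
t: 5.4
tool_pos: [470.2, -247.5, 131.4]
orientation: [0.098, 0.995, -0.0, 0.0]
contact_force: [-0.2, -0.2, -0.6]
finger_gap: -0.0
finger_force: 0.0
```

View pics/p4.png

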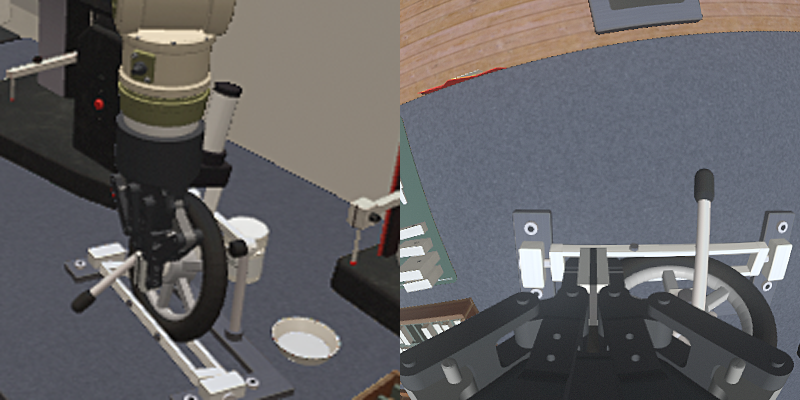

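The kickstand has swung through and is down: the foot is at (85,300) in the scene crop and (705,183) in the wrist view. The wheel is still on its rest. Next: go behind the lowered leg and press it forward.

```bash
python3 -m creep '{"targets":[[0,-10,0,0,0],[0,-9,0,0,0],[0,-2,4,-20,0],[0,0,6,-20,0],[0,0,6,-20,0],[0,0,6,-20,0],[0,0,8,0,0],[0,1,8,0,0],[0,1,6,0,0],[0,0,0,0,0]]}';python3 -m creep '{"targets":[[0,1,4,0,0],[0,1,4,0,0],[0,0,0,0,0]]}'
```

```text
t: 6.33
tool_pos: [451.5, -202.6, 52.3]
orientation: [0.098, 0.995, -0.0, 0.001]
contact_force: [0.3, 1.1, 0.7]
finger_gap: 0.3
finger_force: 0.0
t: 6.58
tool_pos: [453.5, -195.0, 51.7]
orientation: [0.098, 0.995, -0.0, 0.001]
contact_force: [-0.7, -0.3, -0.5]
finger_gap: -0.2
finger_force: 0.0
```

```bash
python3 -m creep '{"targets":[[0,0,3,0,0],[0,1,3,0,0],[0,0,0,0,0]]}';python3 -m creep '{"targets":[[0,0,2,0,0],[0,0,2,0,0],[0,0,0,0,0]]}'
```

```text
t: 6.83
tool_pos: [453.9, -188.9, 51.0]
orientation: [0.098, 0.995, 0.0, -0.0]
contact_force: [0.3, -0.6, -0.6]
finger_gap: 0.0
finger_force: 0.0
t: 7.08
tool_pos: [453.7, -185.0, 50.9]
orientation: [0.098, 0.995, 0.0, -0.0]
contact_force: [0.2, 0.4, 0.2]
finger_gap: 0.0
finger_force: 0.0
```

```bash
python3 -m creep '{"targets":[[0,0,2,0,0],[0,0,2,0,0],[0,0,0,0,0]]}';python3 -m creep '{"targets":[[0,0,2,0,0],[0,0,0,0,0]]}';python3 -m creep '{"targets":[[0,0,2,0,0],[0,0,0,0,0]]}'
```

```text
t: 7.33
tool_pos: [454.2, -183.0, 51.2]
orientation: [0.099, 0.995, -0.002, 0.0]
contact_force: [-0.9, -6.8, -1.5]
finger_gap: 0.1
finger_force: 3.1
t: 7.5
tool_pos: [454.2, -182.7, 51.3]
orientation: [0.099, 0.995, -0.004, 0.0]
contact_force: [-1.8, -12.0, -3.9]
finger_gap: 0.0
finger_force: 5.5
t: 7.67
tool_pos: [454.3, -182.3, 51.5]
orientation: [0.1, 0.995, -0.005, 0.0]
contact_force: [-2.9, -17.3, -5.7]
finger_gap: 0.2
finger_force: 8.0
```

Firm resistance, 17 N with no travel, so the leg is seated. Hold briefly, back off, and go up over the pole.

```bash
python3 -m creep '{"targets":[[0,0,0,0,0],[0,0,0,0,0],[0,0,0,0,0],[0,0,0,0,0],[0,0,-6,0,0],[0,0,-8,0,0],[0,-2,-10,0,0],[0,-5,-8,10,0],[0,-5,0,25,0],[0,0,0,30,0]]}';python3 -m creep '{"targets":[[0,0,0,35,0],[0,0,0,35,0],[40,0,0,35,0],[85,0,0,35,0],[85,0,0,35,0],[85,0,0,30,0],[85,0,0,0,0],[85,0,0,0,0]]}'
```

```text
t: 8.5
tool_pos: [439.3, -208.8, 115.5]
orientation: [0.099, 0.995, 0.001, -0.002]
contact_force: [0.8, -0.3, 0.3]
finger_gap: -0.2
finger_force: 0.0
t: 9.17
tool_pos: [442.3, -210.1, 323.6]
orientation: [0.098, 0.995, -0.001, 0.002]
contact_force: [-0.6, -1.0, 0.0]
finger_gap: 72.2
finger_force: 0.0
```

```bash
python3 - <<'E'
from h import *
import cv2
s=cams.capture("scene");t=cams.capture("top")
print(manip.get_obs()["tool_pos"] if 0 else "")
a=s[170:350,340:520,::-1];b=t[115:235,360:480,::-1]
im=np.zeros((400,800,3),np.uint8);im[:,:400]=cv2.resize(a,(400,400),interpolation=cv2.INTER_CUBIC);im[:,400:]=cv2.resize(b,(400,400),interpolation=cv2.INTER_CUBIC)
cv2.imwrite("pics/p5.png",im)
E
```

```text
(no output)
```

View pics/p5.png

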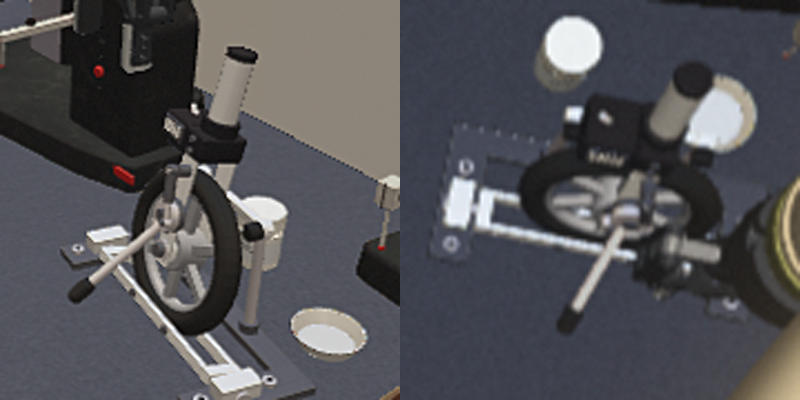

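Kickstand down with the foot at (80,291) and (570,318); plug at (241,53) and (692,78), where the model puts it. Now move above the pole and lower over it, closing along the cradle's x.

```bash
python3 -m creep '{"targets":[[85,30,1,0,0],[85,30,1,0,0],[85,30,1,0,0],[85,30,0,0,0],[85,25,0,0,0],[85,0,0,0,0],[85,0,0,0,0]]}';python3 -m creep '{"targets":[[85,0,0,-15,0],[85,0,0,-15,0],[85,0,0,-15,0],[85,0,0,-15,0],[85,0,0,-12,0],[85,0,0,0,0],[85,0,0,0,0]]}'; python3 - <<'E'
from station import cams
import cv2,numpy as np
a=cams.capture("scene")[130:310,360:540,::-1];b=cams.capture("wrist")[...,::-1]
im=np.zeros((400,800,3),np.uint8);im[:,:400]=cv2.resize(a,(400,400),interpolation=cv2.INTER_CUBIC);im[:,400:]=b[:,120:520]
cv2.imwrite("pics/p6.png",im)
E
```

```text
t: 9.85
tool_pos: [586.8, -205.9, 317.9]
orientation: [0.098, 0.995, 0.001, -0.003]
contact_force: [-0.8, 0.7, 0.6]
finger_gap: 85.0
finger_force: 0.0
t: 10.43
tool_pos: [585.1, -206.0, 248.4]
orientation: [0.099, 0.995, 0.001, -0.001]
contact_force: [1.1, 0.2, -0.4]
finger_gap: 85.3
finger_force: 0.0
```

View pics/p6.png

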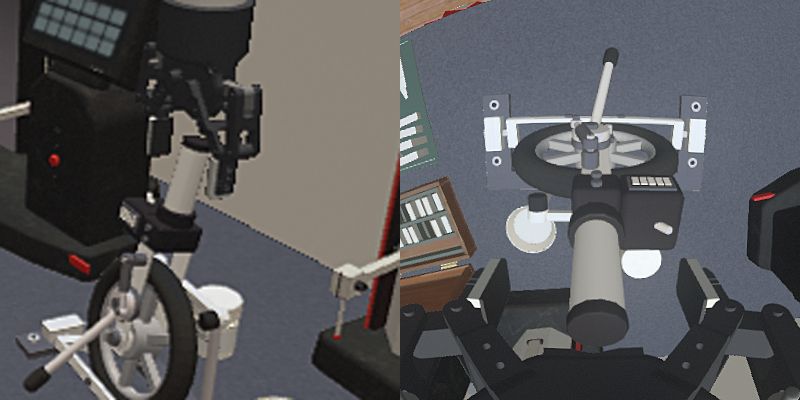

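The pole, centred at about (598,260), lies midway between the pads at (488,290) and (697,290). Close on it.

```bash
python3 -m creep '{"targets":[[85,2,0,0,0],[40,0,0,0,0],[20,0,0,0,0],[20,0,0,0,0],[15,0,0,0,0],[15,0,0,0,0],[15,0,0,0,0],[15,0,0,0,0]]}' 60; python3 -m creep '{"targets":[[15,0,0,0,0],[15,0,0,0,0]]}'
```

```text
t: 11.2
tool_pos: [589.2, -205.3, 249.3]
orientation: [0.098, 0.995, 0.001, 0.0]
contact_force: [1.5, 3.9, 2.0]
finger_gap: 24.0
finger_force: 59.0
t: 11.37
tool_pos: [589.2, -205.3, 249.3]
orientation: [0.098, 0.995, 0.001, 0.0]
contact_force: [1.1, 4.4, 2.8]
finger_gap: 23.9
finger_force: 59.0
```

```bash
python3 -m creep '{"targets":[[15,-5,1,1,0],[15,-5,1,0.9,0],[15,-5,1,0.8,0],[15,-5,1,0.7,0],[15,-5,1,0.6,0],[15,-5,1,0.5,0],[15,-5,1,0.4,0],[15,-5,1,0.2,0],[15,-5,1,0.1,0],[15,-4.4,0.8,0,0]]}'; python3 -m creep '{"targets":[[15,0,0,0,0],[15,0,0,0,0],[15,0,0,0,0],[15,0,0,0,0]]}'; python3 - <<'E'
from station import cams,manip
import cv2,numpy as np
o=manip.get_obs();a=cams.capture("scene")[140:360,320:540,::-1];b=cams.capture("wrist")[...,::-1]
cv2.imwrite("pics/w7.png",b);cv2.imwrite("pics/s7.png",cams.capture("scene")[...,::-1])
print(cams.calibration("wrist"))
im=np.zeros((400,800,3),np.uint8);im[:,:400]=cv2.resize(a,(400,400),interpolation=cv2.INTER_CUBIC);im[:,400:]=b[:,120:520]
cv2.imwrite("pics/p7.png",im)
E
```

```text
t: 12.2
tool_pos: [540.1, -195.1, 254.1]
orientation: [0.098, 0.995, 0.001, 0.001]
contact_force: [3.4, 7.3, -1.1]
finger_gap: 24.1
finger_force: 59.1
t: 12.53
tool_pos: [540.1, -195.1, 254.1]
orientation: [0.097, 0.995, 0.001, 0.001]
contact_force: [2.5, 7.6, 0.2]
finger_gap: 23.7
finger_force: 59.4
{'K': array([[309.70691629,   0.        , 312.84796313],
       [  0.        , 309.70691629, 201.48687706],
       [  0.        ,   0.        ,   1.        ]]), 'T': array([[ 1.95229251e-01, -9.29693083e-01, -3.12340056e-01,
         4.59377636e+02],
       [ 9.80755212e-01,  1.85771872e-01,  6.00668426e-02,
        -1.78076532e+02],
       [ 2.18026884e-03, -3.18055943e-01,  9.48069440e-01,
         3.77985508e+02],
       [ 0.00000000e+00,  0.00000000e+00,  0.00000000e+00,
         1.00000000e+00]])}
```

View pics/p7.png

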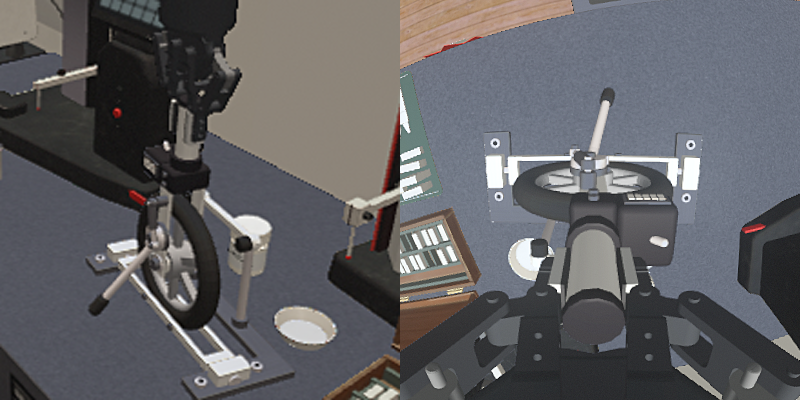

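The wheel is held upright (pole at (183,140) vertical in the left crop) and the leg is down. The travel of 50.1 mm across and 4.8 mm up matches 0.21 rad of roll from the rest. Forces are small and the grip is firm at 59 N, so I'm handing in.

```bash
python3 - <<'E'
from station import manip
print(manip.sign_off())
E
```

```text
the job is handed in; nothing more can be done
None
```

I flipped the kickstand down past dead centre, pressed the leg onto its stop at about 17 N with no further travel, and handed the job in with the gripper holding the pole at 59 N; upright is judged from the 50.1 mm the gripper moved off the rest (0.21 rad), not from a separate camera check, and I never went near the loose gauges.

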